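# Dry-fit a timber roof bracket

## Task

Put the little timber roof bracket together dry on its cap block, from the bottom up: first the arm with the notch cut in its top, lying in the cap block's channel that runs along the length of the mounting board, then the arm with the round pin, dropped crosswise over it so that the two notches lock together. Set the bearing block down on the pin with its channel running the same way as the first arm, and lay the plain longest arm in that channel, centred. Every joint must be fully home, and the finished bracket must stand by itself.

Things in the scene. Friction and masses are not known exactly. Their poses are not given: they have to be found in the camera images.
- cap_block: Pale 60 x 60 mm block on a dark mounting board 124 (its x) x 92 (y) x 12 mm, fixed to the table. Two channels, along x and along y, cross in the block's top, open-ended, 22 mm wide, 12 mm deep, mouths bevelled 2.5 mm; block top 52 mm, channel floors 40 mm above its origin at the centre of the board's underside (z up), which lies 2 mm above the table top.
- wall_arm: Pale wooden arm 136 mm long (x), 18 wide (y), 34 high (z), a notch 22 wide and 17.5 deep across the middle of its TOP, a gap seen from above; ends cut away below. Stands on its underside on the table or its 2 mm mat; origin: centre of the underside. Same either way round. In the cap block its upper 22 mm stand proud. Grip it about 30 mm from the middle, beside the notch. 55 g.
- cross_arm: Pale wooden arm 120 mm long (x), 18 wide (y), 34 high (z), a round pin 9 thick and 9 high, tip tapered, amid its top; a notch 22 wide and 17.5 deep across the middle of its UNDERSIDE. Stands on its underside; origin: centre of the underside plane. Same either way round. Home, its top is flush with the wall arm's. Grip it about 32 mm from the middle, clear of the wall arm. 50 g.
- bearing_block: Pale block 44 x 44 mm, 32 high, lowest 10 mm tapering in to a 34 mm foot. In its top a channel along x, 22 wide, 11 deep (floor 21 above the underside), open-ended, mouth bevelled 2.5 mm; in its underside, unseen, a central square mortise 14 wide, 11 deep for the pin. Origin: centre of the underside, z up. Same turned half round. Home, it rests on the crossed arms' tops. 40 g.
- top_arm: Pale plain wooden arm without notch or pin, the longest: 160 mm long (x), 18 wide (y), 30 high (z), ends cut away below. Stands on its underside; origin: centre of the underside, z up. Same either way round. Home, it lies on the bearing block's channel floor with its upper 19 mm showing. 60 g.

How it is judged:
On the way, in this order (a step that is already met when the one before it is completed fails the run):
1. the arm with the top notch lies home in the cap block, along the mounting board (x of wall_arm in the frame of cap_block between -0.008 and 0.008 m and y of wall_arm in the frame of cap_block between -0.005 and 0.005 m and z of wall_arm in the frame of cap_block between 0.037 and 0.043 m and angle between the x axis of wall_arm and the x axis of cap_block, either way round below 0.12 rad and angle between wall_arm's own z axis and vertical below 0.08 rad), for 0.2 s.
2. the arm with the pin is home crosswise over it, the notches locked together (all of step 1 and x of cross_arm in the frame of cap_block between -0.005 and 0.005 m and y of cross_arm in the frame of cap_block between -0.008 and 0.008 m and z of cross_arm in the frame of cap_block between 0.037 and 0.043 m and angle between the x axis of cross_arm and the y axis of cap_block, either way round below 0.12 rad and angle between cross_arm's own z axis and vertical below 0.08 rad), for 0.2 s.
3. the bearing block sits home on the pin, its channel along the first arm (x of bearing_block in the frame of cross_arm between -0.006 and 0.006 m and y of bearing_block in the frame of cross_arm between -0.006 and 0.006 m and z of bearing_block in the frame of cross_arm between 0.031 and 0.037 m and angle between the x axis of bearing_block and the x axis of wall_arm, either way round below 0.2 rad and angle between each of bearing_block, cross_arm's own z axis and vertical below 0.08 rad and x of cross_arm in the frame of cap_block between -0.005 and 0.005 m and y of cross_arm in the frame of cap_block between -0.008 and 0.008 m and z of cross_arm in the frame of cap_block between 0.037 and 0.043 m and angle between the x axis of cross_arm and the y axis of cap_block, either way round below 0.12 rad), for 0.2 s.
4. the plain arm lies home in the bearing block's channel (x of top_arm in the frame of bearing_block between -0.012 and 0.012 m and y of top_arm in the frame of bearing_block between -0.005 and 0.005 m and z of top_arm in the frame of bearing_block between 0.018 and 0.024 m and angle between the x axis of top_arm and the x axis of bearing_block, either way round below 0.15 rad and angle between each of top_arm, bearing_block's own z axis and vertical below 0.08 rad and x of bearing_block in the frame of cross_arm between -0.006 and 0.006 m and y of bearing_block in the frame of cross_arm between -0.006 and 0.006 m and z of bearing_block in the frame of cross_arm between 0.031 and 0.037 m and angle between the x axis of bearing_block and the x axis of wall_arm, either way round below 0.2 rad), for 0.2 s.
At the end, for the whole second after the job is handed in: Both notched arms lie on the cap block's channel floors (height within 3 mm, centred within 8 mm), the bearing block flat on them over the pin (within 6 mm, channel within 0.2 rad of the first arm), the plain arm on its channel floor (centred within 12 mm); all at rest and released (all of step 2 and all of step 4 and linear speed of each of wall_arm, cross_arm, bearing_block, top_arm below 0.02 m/s); the robot touches nothing.
It also fails if it takes over 120 s, if anything falls off the work surface, if the arm or the gripper's body presses on something with over 40 N, if the wrist force passes 120 N, or if a joint passes its speed limit or range.

## Robot

A 6-joint arm with a two-finger parallel gripper is mounted at the origin on the work surface; the furniture and walls round the work are solid. World frame = base frame: x ahead of the robot, y to its left, z up, the work surface at z = 0. Lengths are in m, angles in rad, forces in N, time in s.
With the tool pointing down it reaches from about 0.225 to 0.875 m from the base axis. Payload 3.4 kg.
Tool frame: the origin (TCP) lies on the centre line of the jaws, within the pads' length; the fingertips stand 22 mm ahead of it and the grasp point (between the pads) lies 3 mm ahead of it; z points along the fingers, y is the line along which they close (so a half turn about z gives the same grasp; the last joint's range is limited). The gripper opens to 85 mm and grips with 20 to 120 N. Pads are 22 mm wide; open, the fingers measure 114 mm over their backs; the gripper's body (76 mm by 85 mm) begins 54 mm behind the grasp point. The pads swing forward as they close: fully open they stand 13 mm farther back than shut.
Start: joints at [-1.365, 0.276, 1.505, -0, 1.361, -0.121], TCP at [0.185, -0.545, 0.253] pointing down, gripper open.
Joint ranges: [-2.89, 2.89], [-0.75, 2.08], [0.22, 2.7], [-1.18, 4.32], [0.11, 2.71], [-2.7, 2.7]. Speed limits (rad/s): [2.57, 2.57, 3.14, 3.14, 3.14, 3.14].

## Interface

Orientations are given as a rotation vector (axis times angle).
In Python, from station import ctrl gives the robot as it stands.
- The arm moves only by the shell command python3 -m inch 'ROWS' [OPENING] [FORCE]. ROWS is JSON, a list of rows, each a list of 6 numbers: the shift along the tool's x, y, z in cm, then the turn, a rotation vector about the tool's x, y, z in rad. In form: [[x, y, z, wx, wy, wz], ...]. A call has 1 to 10 rows; each row shifts and turns the commanded pose from where the row before left it, along the tool's axes as they then stand; what a row does not reach is not made up. A row lasts 1/10 s, in which the tool goes at most 50 mm and 8.59 degrees, less where a joint would pass 70% of its speed; a pose out of reach is approached as far as the arm can. A call with a gripper value outside its range is refused whole. OPENING is the finger opening in cm, from 0 to 8.54, set as the call begins (- or left out, the last holds). The fingers move at their own pace and stop on an object; FORCE is the grip in N (left out, the last holds). Time passes only in rows, so rows that do not move let the fingers close. It gives the time, the measured TCP pose, the force, the opening and the grip force at its end, in the units of the state.
- ctrl.observe(): the state, without advancing time (a new reading comes with each control period).
- ctrl.grab_frame(name): name is "scene" or "top"; returns the picture (400x640x3 uint8, blue, green, red); there is no depth.
- ctrl.camera_info(name): a dict with "fov_y" (degrees; the focal length in pixels is half the picture's height over the tangent of half this angle, whatever the lens; pixels are square), "cx", "cy" (the principal point, pixels), "R" (3x3) and "t" (3): a world point X has camera coordinates R X + t. Camera axes: x right, y down, z forward; pixel columns grow to the right and rows downward; lengths in m; the calibration is good to about 2 mm. A picture is of the moment at which its call begins. camera_info takes no time and is no camera call.
- ctrl.finish_job(): hands the job in; it is judged then, once.
Trained networks look in the newest picture that a camera, given by its name, has taken for a name from the list of things; names that differ only in an ending like _2 or _b are one class to them, and where a whole thing is asked for, a point or a joint stands for the part that bears it (a point fixed in the world has none). Each returns a list of dicts, best first, with "conf" (0 to 1); they miss things now and then, are a little off and sometimes report something else, mostly with a low value. They report only what shows in the picture. A call takes as long as a camera call.
- ctrl.find_in(camera, query): "xy" ([column, row] in pixels, amid what is visible of it).
- ctrl.silhouettes(camera, query): "mask" (400x640 bool, what is visible of it) and "xy" ([column, row] in pixels, amid what is visible of it).
The state is a dict: "time_s": time; "joint_positions": joint angles; "joint_vel": joint speeds; "joint_efforts": joint torques, N m; "tool_pos": TCP position; "eef_rot": TCP orientation; "force": force on the tool from outside, world axes, zero at the start; "moment": the same for the moment, N m; "gripper_width": finger opening in m; "finger_force": force on a finger pad.
Only numpy, scipy, OpenCV 4.12 (cv2) and the standard library are available. Lean on these libraries where they do the work, as an engineer would, in place of code of your own. Each camera call takes 0.05 s, during which the arm holds its last target. There are 200 camera calls.

## Working session

There is one attempt and no reset: what is moved stays moved. The work goes in short steps, Python scripts to look and compute and a shell command to move; the robot and the scene stay as the last step left them, time stands still between calls to the robot, and variables do not carry over. Pictures are saved under pics/ and viewed, at most 14 in all, crops included, and the job is handed in when it is done.

```bash
ls; mkdir -p pics; python3 - <<'E'
from station import ctrl
import cv2,numpy as np
s=ctrl.observe();print(s)
for c in("scene","top"):
    cv2.imwrite(f"pics/{c}0.png",ctrl.grab_frame(c)); print(c,ctrl.camera_info(c))
    for n in("cap_block","wall_arm","cross_arm","bearing_block","top_arm"):
        print(n,[(np.round(d["xy"]),round(d["conf"],2),int(d["mask"].sum())) for d in ctrl.silhouettes(c,n)])
E
```

```text
pics
{'time_s': 0.0, 'joint_positions': array([-1.36499141e+00,  2.76599375e-01,  1.50615176e+00, -1.76284320e-05,
        1.36067912e+00, -1.20998667e-01]), 'joint_vel': array([-7.73591291e-05, -1.43929754e-03, -7.65512999e-05,  1.89652949e-03,
        8.40901342e-04,  7.43848712e-04]), 'joint_efforts': array([-6.06901631e-04, -4.16780734e+01, -2.45806414e+01, -5.83428209e-05,
        1.08449988e-02,  6.20628924e-06]), 'tool_pos': array([ 0.18447398, -0.54408655,  0.25242975]), 'eef_rot': array([-3.09793368e+00, -5.10767711e-01,  1.49324748e-04]), 'force': array([ 0.49541156,  0.61400827, -0.89230273]), 'moment': array([0.03965482, 0.01747519, 0.05594284]), 'finger_force': 0.0, 'gripper_width': 0.08570174575792812}
scene {'fov_y': 57.27798577372346, 'cx': 318.53697373552774, 'cy': 197.0169498537029, 'R': array([[-0.75974   , -0.65021997,  0.00301935],
       [-0.46598197,  0.5412195 , -0.69995875],
       [ 0.45349303, -0.53319363, -0.71417689]]), 't': array([0.29769481, 0.25813533, 0.66501203])}
cap_block [(array([354., 181.]), 0.57, 1497)]
wall_arm [(array([250., 227.]), 0.69, 771)]
cross_arm []
bearing_block []
top_arm [(array([388., 146.]), 0.76, 387)]
top {'fov_y': 56.44591474883528, 'cx': 320.32754877629327, 'cy': 203.87393298794944, 'R': array([[ 0.00149272, -0.99999293,  0.00345011],
       [-0.99889561, -0.00165309, -0.04695562],
       [ 0.04696099, -0.00337621, -0.99889102]]), 't': array([-0.03727877,  0.44198773,  0.86226299])}
cap_block [(array([378., 209.]), 0.72, 2142)]
wall_arm [(array([260., 179.]), 0.78, 539)]
cross_arm [(array([318., 195.]), 0.92, 454)]
bearing_block [(array([194., 187.]), 0.65, 384), (array([378., 213.]), 0.45, 2108)]
top_arm [(array([452., 223.]), 0.96, 798), (array([377., 211.]), 0.52, 2045)]
```

View pics/top0.png

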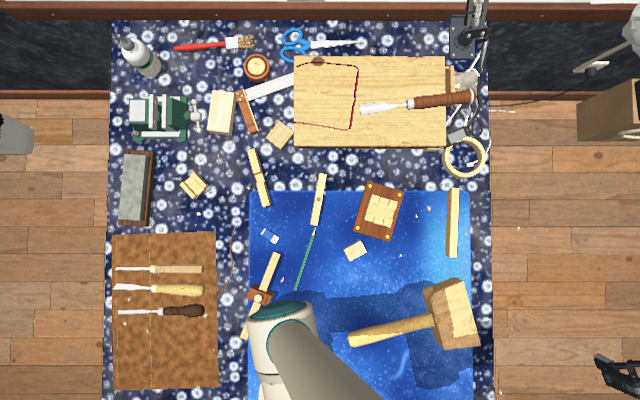

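View pics/scene0.png

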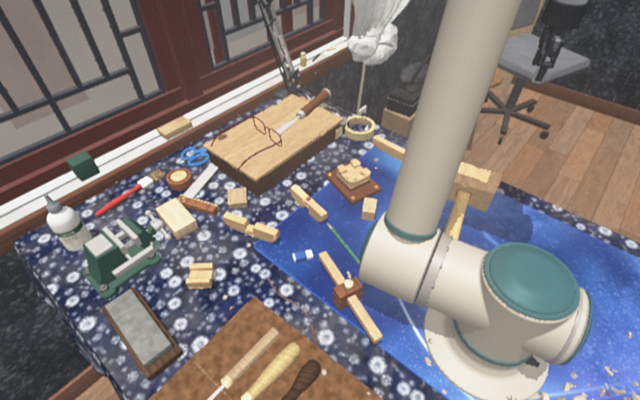

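The top view shows the cap block at about (379,211), turned some 15–20°. The wall arm is at (259,178) with its notch, the cross arm at (318,200) with its pin, the bearing block at (193,186) and the top arm at (453,222). A decoy arm lies near (265,290). Next I fit the models to the masks.

```bash
cat > h.py <<'E'
from station import ctrl
import cv2,numpy as np
from scipy.optimize import minimize
S=8
def proj(c,P):
    i=ctrl.camera_info(c);f=200/np.tan(np.radians(i["fov_y"]/2))
    q=np.asarray(P)@np.array(i["R"]).T+i["t"];return q[:,:2]/q[:,2:]*f+[i["cx"],i["cy"]]
def back(c,uv,z):
    i=ctrl.camera_info(c);f=200/np.tan(np.radians(i["fov_y"]/2));R=np.array(i["R"])
    d=R.T@np.array([(uv[0]-i["cx"])/f,(uv[1]-i["cy"])/f,1]);o=-R.T@np.array(i["t"]);return (o+d*(z-o[2])/d[2])[:2]
B=lambda x,y,z0,z1:[(a*x/2,b*y/2,z) for a in(-1,1) for b in(-1,1) for z in(z0,z1)]
M=dict(cap_block=[B(.124,.092,0,.012),B(.06,.06,.012,.052)],
 wall_arm=[B(.136,.018,.017,.034)+B(.1,.018,0,.034)],cross_arm=[B(.12,.018,.017,.034)+B(.09,.018,0,.034)],
 bearing_block=[B(.044,.044,.01,.032)+B(.034,.034,0,.01)],top_arm=[B(.16,.018,.015,.03)+B(.12,.018,0,.03)])
def xf(P,x,y,z,w):
    c,s=np.cos(w),np.sin(w);return np.asarray(P)@np.array([[c,s,0],[-s,c,0],[0,0,1]])+[x,y,z]
def fit(cam,n,mask,z0,guess=None):
    r,c=np.nonzero(mask);u0,v0=c.min()-25,r.min()-25;W,H=np.ptp(c)+50,np.ptp(r)+50
    big=np.zeros((400+100,640+100),np.float32);big[50:450,50:690]=mask
    m=big[v0+50:v0+50+H,u0+50:u0+50+W];m=cv2.GaussianBlur(m,(0,0),1)
    def ren(p):
        im=np.zeros((H*S,W*S),np.uint8)
        for part in M[n]:
            uv=(proj(cam,xf(part,p[0],p[1],z0,p[2]))-[u0,v0]+.5)*S
            cv2.fillConvexPoly(im,cv2.convexHull(np.round(uv*16).astype(np.int32)),255,shift=4)
        return cv2.GaussianBlur(cv2.resize(im,(W,H),interpolation=cv2.INTER_AREA)/255.,(0,0),1)
    cost=lambda q:float(((ren([q[0]/100,q[1]/100,q[2]])-m)**2).sum())
    x,y=back(cam,(c.mean(),r.mean()),z0+.02);best=None
    for w in ([guess] if guess is not None else np.arange(-1.5,1.6,.3)):
        for _ in range(2):
            o=minimize(cost,[x*100,y*100,w],method="Nelder-Mead",options=dict(initial_simplex=np.array([[x*100,y*100,w],[x*100+.5,y*100,w],[x*100,y*100+.5,w],[x*100,y*100,w+.2]]),xatol=.003,fatol=.01))
        if best is None or o.fun<best.fun:best=o
    return best.x*[10,10,57.2958],best.fun/mask.sum()   # mm, mm, deg
E
cat > m.py <<'E'
from h import *
for c in("top","scene"):
  im=ctrl.grab_frame(c)
  for n,z in dict(cap_block=.002,wall_arm=0,cross_arm=.002,bearing_block=0,top_arm=.002).items():
    for d in ctrl.silhouettes(c,n)[:1]:
        p,e=fit(c,n,d["mask"],z);print(c,n,round(d["conf"],2),np.round(p,1),round(e,3))
        for part in M[n]:
            cv2.polylines(im,[cv2.convexHull(np.round(proj(c,xf(part,p[0]/1e3,p[1]/1e3,z,p[2]/57.2958))).astype(np.int32))],1,(0,0,255),1)
  cv2.imwrite(f"pics/fit_{c}.png",cv2.resize(im[130:280,150:490],None,fx=2.3,fy=2.3))
E
python3 m.py
```

```text
Traceback (most recent call last):
  File "m.py", line 6, in <module>
    p,e=fit(c,n,d["mask"],z);print(c,n,round(d["conf"],2),np.round(p,1),round(e,3))
        ~~~^^^^^^^^^^^^^^^^^
  File "h.py", line 31, in fit
    o=minimize(cost,[x*100,y*100,w],method="Nelder-Mead",options=dict(initial_simplex=np.array([[x*100,y*100,w],[x*100+.5,y*100,w],[x*100,y*100+.5,w],[x*100,y*100,w+.2]]),xatol=.003,fatol=.01))
  File "h.py", line 27, in <lambda>
    cost=lambda q:float(((ren([q[0]/100,q[1]/100,q[2]])-m)**2).sum())
                          ~~~^^^^^^^^^^^^^^^^^^^^^^^^^^
  File "h.py", line 24, in ren
    uv=(proj(cam,xf(part,p[0],p[1],z0,p[2]))-[u0,v0]+.5)*S
        ~~~~^^^^^^^^^^^^^^^^^^^^^^^^^^^^^^^^
  File "h.py", line 6, in proj
    i=ctrl.camera_info(c);f=200/np.tan(np.radians(i["fov_y"]/2))
ValueError: time passes only in moves, steps and waits
```

Calling camera_info repeatedly isn't allowed, so I'll cache it.

```bash
sed -i 's/^S=8/S=8\nCI={c:ctrl.camera_info(c) for c in("top","scene")}/; s/i=ctrl.camera_info(c)/i=CI[c]/' h.py; time python3 m.py
```

```text
top wall_arm 0.81 [503.4 105.7  16. ] 0.026
top cross_arm 0.73 [452.7 -31.3 -10.7] 0.044
top bearing_block 0.88 [485.  255.4  43.3] 0.003
top top_arm 0.93 [ 400.2 -341.6   -3. ] 0.027
scene cap_block 0.61 [ 425.4 -170.4  -16. ] 0.026
scene wall_arm 0.95 [502.4 106.6  17.1] 0.033
scene cross_arm 0.62 [450.3 -30.2 -11.5] 0.049
scene bearing_block 0.87 [483.  256.4 132.3] 0.013
scene top_arm 0.63 [ 446.7 -347.2  -16.5] 0.42
real	0m5.187s
user	0m4.441s
sys	0m0.036s
```

View pics/fit_top.png

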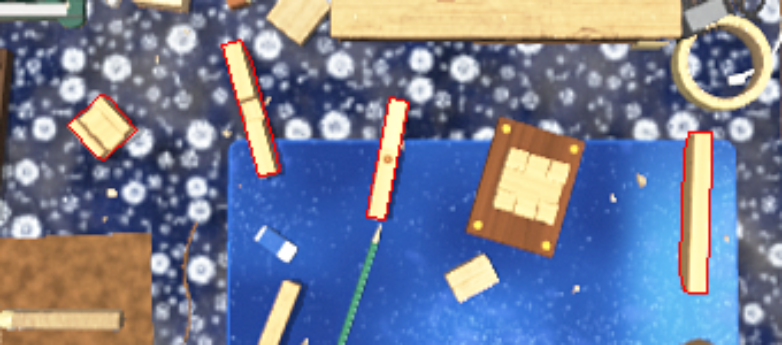

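```bash
python3 - <<'E'
from h import *
im=ctrl.grab_frame("top")
for k in range(3):
    D=[d for d in ctrl.silhouettes("top","cap_block") if d["mask"].sum()>1500]
    if D: print(fit("top","cap_block",D[0]["mask"],.002)); break
sc=ctrl.grab_frame("scene")
a=cv2.resize(im[165:210,170:220],None,fx=8,fy=8,interpolation=cv2.INTER_CUBIC)
b=cv2.resize(sc[255:300,175:225],None,fx=8,fy=8,interpolation=cv2.INTER_CUBIC)
cv2.imwrite("pics/bb.png",np.hstack([a,b]))
E
```

```text
(array([ 427.32183585, -171.63210417,  -17.04077635]), np.float64(0.010956616828788266))
```

View pics/bb.png

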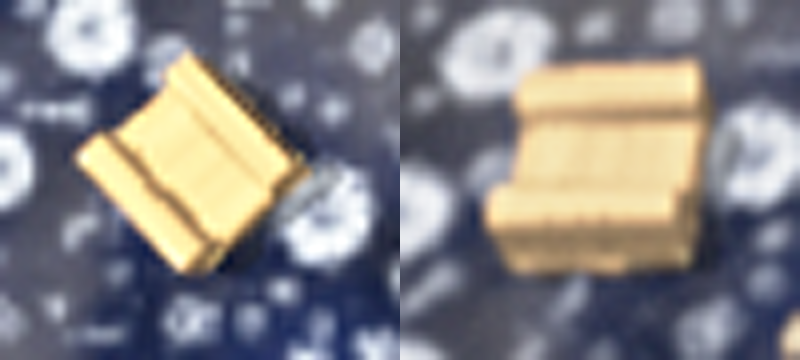

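The bearing block's channel runs down-right in the picture, so its yaw is about +43° (first crop, groove from (110,140) to (250,210)). Next is a helper that gives the shift to a target in tool axes.

```bash
cat > go.py <<'E'
import sys,numpy as np
from station import ctrl
from scipy.spatial.transform import Rotation as Rn
P=dict(cap=(426.4,-171,-16.6),wall=(502.9,106.1,16.5),cross=(451.5,-30.7,-11),bb=(484,256,43),top=(399.4,-341,-3))
# go.py name offset_along_x(mm) tcp_z(mm) yaw_deg [offset axis yaw]
n,o,z,w=sys.argv[1],*map(float,sys.argv[2:5])
x,y,a=P[n]; a=np.radians(float(sys.argv[5]) if len(sys.argv)>5 else a)
T=np.array([x+o*np.cos(a),y+o*np.sin(a),z]);s=ctrl.observe();R=Rn.from_rotvec(s["eef_rot"])
w=np.radians(w);G=Rn.from_matrix([[np.cos(w),np.sin(w),0],[np.sin(w),-np.cos(w),0],[0,0,-1]])
print("t",round(s["time_s"],2),"at mm",np.round(s["tool_pos"]*1e3,1),"target",T.round(1),"F",np.round(s["force"],1),"grip",round(s["gripper_width"]*1e3,1))
d=T/10-s["tool_pos"]*100
print("shift first cm",R.inv().apply(d).round(2),"turn",(R.inv()*G).as_rotvec().round(3), "| shift after turn",G.inv().apply(d).round(2))
E
python3 go.py wall -30 120 16.5
```

```text
t 1.45 at mm [ 184.6 -544.6  253.3] target [474.1  97.6 120. ] F [0.1 0.5 0.1] grip 85.9
shift first cm [ 48.04 -51.53  13.33] turn [ 0.    -0.     0.039] | shift after turn [ 46.   -53.35  13.33]
```

```bash
python3 -m inch '[[3.4,-3.6,0,0,0,0],[3.4,-3.6,0,0,0,0],[3.4,-3.6,0,0,0,0],[3.4,-3.6,0,0,0,0],[3.4,-3.6,0,0,0,0],[3.4,-3.6,0,0,0,0],[3.4,-3.6,0,0,0,0],[3.4,-3.6,0,0,0,0],[3.4,-3.6,0,0,0,0],[3.4,-3.6,0,0,0,0]]' 6 && python3 -m inch '[[3.4,-3.6,0,0,0,0],[3.4,-3.6,0,0,0,0],[3.4,-3.6,0,0,0,0],[3.4,-3.6,0,0,0,0],[0,0,0,0,0,0.039],[0,0,4,0,0,0],[0,0,4,0,0,0],[0,0,4,0,0,0],[0,0,0,0,0,0],[0,0,0,0,0,0]]'; python3 go.py wall -30 39 16.5
```

```text
time_s: 2.45
tool_pos: [0.3915, -0.0927, 0.2537]
eef_rot: [3.099, 0.51, 0.002]
force: [0.2, -1.0, -0.9]
gripper_width: 0.0601
finger_force: 0.0
time_s: 3.45
tool_pos: [0.4738, 0.0855, 0.1336]
eef_rot: [3.109, 0.45, -0.001]
force: [0.9, -0.4, 0.7]
gripper_width: 0.06
finger_force: 0.0
t 3.45 at mm [473.8  85.5 133.6] target [474.1  97.6  39. ] F [ 0.9 -0.4  0.7] grip 60.0
shift first cm [ 0.38 -1.15  9.46] turn [-0.     0.001 -0.   ] | shift after turn [ 0.38 -1.15  9.46]
```

```bash
python3 -m inch '[[0.38,-1.15,0,0,0,0],[0,0,3,0,0,0],[0,0,3,0,0,0],[0,0,2,0,0,0],[0,0,1.45,0,0,0],[0,0,0,0,0,0],[0,0,0,0,0,0]]' && python3 -m inch '[[0,0,0,0,0,0],[0,0,0,0,0,0],[0,0,0,0,0,0],[0,0,0,0,0,0],[0,0,0,0,0,0],[0,0,0,0,0,0],[0,0,0,0,0,0],[0,0,0,0,0,0]]' 1 40 && python3 -m inch '[[0,0,-1,0,0,0],[0,0,-3,0,0,0],[0,0,-4,0,0,0],[0,0,-4,0,0,0],[0,0,0,0,0,0]]'; python3 go.py cap -30 120 -16.6; python3 - <<'E'
from h import *
im=ctrl.grab_frame("scene");cv2.imwrite("pics/g1.png",cv2.resize(im[100:300,150:450],None,fx=2.5,fy=2.5))
E
```

```text
time_s: 4.15
tool_pos: [0.4756, 0.0982, 0.0403]
eef_rot: [3.109, 0.451, 0.005]
force: [0.1, 0.2, 1.0]
gripper_width: 0.06
finger_force: 0.0
time_s: 4.95
tool_pos: [0.4746, 0.0976, 0.0397]
eef_rot: [3.109, 0.45, 0.003]
force: [-0.5, -0.5, 7.5]
gripper_width: 0.0172
finger_force: 41.1
time_s: 5.45
tool_pos: [0.4777, 0.0979, 0.1645]
eef_rot: [3.108, 0.45, 0.019]
force: [0.0, -0.1, -0.2]
gripper_width: 0.017
finger_force: 40.2
t 5.45 at mm [477.7  97.9 164.5] target [ 397.7 -162.4  120. ] F [ 0.  -0.1 -0.2] grip 17.0
shift first cm [-15.11  22.68   4.33] turn [-0.001 -0.012  0.578] | shift after turn [-0.23 27.23  4.45]
```

View pics/g1.png

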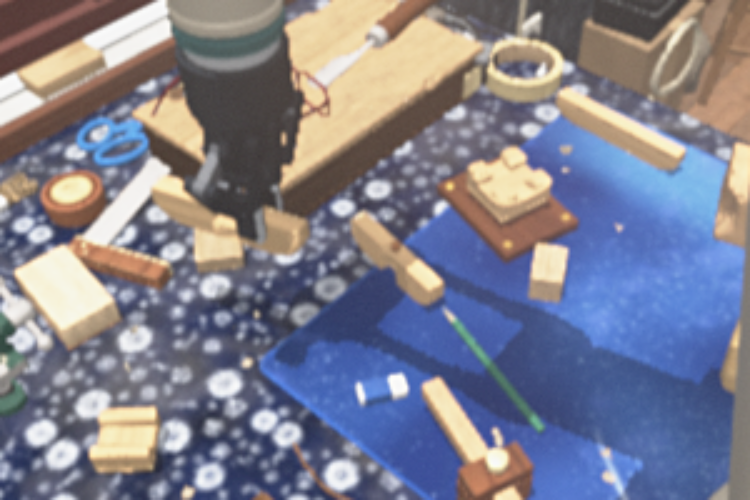

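The gripper holds the wall arm level, at about (230,225) in the crop. Carrying it to the cap block.

```bash
python3 -m inch '[[-1.5,2.25,0,0,0,0.058],[-2.1,3.2,0,0,0,0],[-2.1,3.2,0,0,0,0],[-2.1,3.2,0,0,0,0],[-2.1,3.2,0,0,0,0],[-2.1,3.2,0,0,0,0],[-2.1,3.2,0,0,0,0],[0,0,0,0,0,0.13],[0,0,0,0,0,0.13],[0,0,0,0,0,0.13]]' && python3 -m inch '[[0,0,0,0,0,0.13],[0,0,0,0,0,0],[0,0,2,0,0,0],[0,0,2,0,0,0],[0,0,0,0,0,0],[0,0,0,0,0,0]]' ; python3 go.py cap -30 105 -16.6
```

```text
time_s: 6.5
tool_pos: [0.3857, -0.1438, 0.1576]
eef_rot: [-3.129, 0.262, 0.005]
force: [-0.0, 0.5, -0.5]
gripper_width: 0.0172
finger_force: 40.2
time_s: 7.1
tool_pos: [0.3866, -0.1436, 0.1185]
eef_rot: [-3.108, 0.452, 0.003]
force: [0.7, -0.1, -0.8]
gripper_width: 0.0166
finger_force: 40.2
t 7.1 at mm [ 386.6 -143.6  118.5] target [ 397.7 -162.4  105. ] F [ 0.7 -0.1 -0.8] grip 16.6
shift first cm [1.6  1.49 1.34] turn [-0.     0.002  0.001] | shift after turn [1.6  1.49 1.35]
```

```bash
python3 -m inch '[[1.6,1.49,0,0,0,0],[0,0,0.7,0,0,0],[0,0,0.6,0,0,0],[0,0,0,0,0,0],[0,0,0,0,0,0]]' ; python3 go.py cap -30 79 -16.6; cat > ov.py <<'E'
# ov.py out name x y z yaw ... : overlay model wires on both pictures
from h import *
import sys
a=sys.argv[2:];out=[]
for c in("top","scene"):
    im=cv2.resize(ctrl.grab_frame(c),None,fx=4,fy=4,interpolation=cv2.INTER_CUBIC)
    for k in range(0,len(a),5):
        x,y,z,w=map(float,a[k+1:k+5])
        for p in M[a[k]][-1:]:
            p=np.array(p[:8]);uv=(proj(c,xf(p,x/1e3,y/1e3,z/1e3,np.radians(w)))+.5)*4
            for i in range(8):
                for j in range(i):
                    if (np.abs(p[i]-p[j])>1e-9).sum()==1: cv2.line(im,*[tuple(int(v) for v in np.round(uv[q])) for q in(i,j)],(0,0,255),1)
    u,v=(proj(c,[[.4264,-.171,.06]])[0]*4).astype(int);out.append(im[v-260:v+260,u-200:u+200])
cv2.imwrite(sys.argv[1],np.hstack(out))
E
python3 ov.py pics/o1.png cap_block 426.4 -171 2 -16.6 wall_arm 426.4 -171 68 -16.6
```

```text
time_s: 7.6
tool_pos: [0.3973, -0.162, 0.1055]
eef_rot: [-3.108, 0.454, 0.002]
force: [-0.0, 0.0, -1.1]
gripper_width: 0.017
finger_force: 40.2
t 7.6 at mm [ 397.3 -162.   105.5] target [ 397.7 -162.4   79. ] F [-0.   0.  -1.1] grip 17.0
shift first cm [0.05 0.04 2.65] turn [-0.     0.001 -0.   ] | shift after turn [0.04 0.04 2.65]
```

View pics/o1.png

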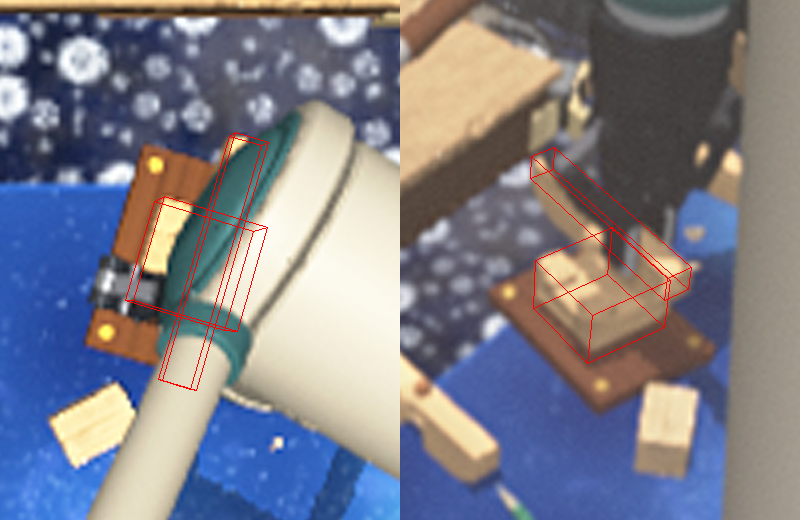

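The overlay agrees with the arm (ends at (555,150) and (690,270) in the right half) and with the cap block. Lowering.

```bash
python3 -m inch '[[0,0.05,0.9,0,0,0],[0,0,0.5,0,0,0],[0,0,0.3,0,0,0],[0,0,0.3,0,0,0],[0,0,0.2,0,0,0],[0,0,0.2,0,0,0],[0,0,0,0,0,0],[0,0,0,0,0,0]]' ; python3 go.py cap -30 79 -16.6
```

```text
time_s: 8.5
tool_pos: [0.398, -0.1633, 0.0818]
eef_rot: [3.108, -0.454, 0.0]
force: [-0.2, -0.6, -0.7]
gripper_width: 0.0171
finger_force: 40.2
t 8.5 at mm [ 398.  -163.3   81.8] target [ 397.7 -162.4   79. ] F [-0.2 -0.6 -0.7] grip 17.1
shift first cm [-0.06 -0.07  0.28] turn [ 0.    -0.    -0.001] | shift after turn [-0.06 -0.07  0.28]
```

```bash
python3 -m inch '[[0,0,0.15,0,0,0],[0,0,0.15,0,0,0],[0,0,0.1,0,0,0],[0,0,0,0,0,0],[0,0,0,0,0,0]]'  && python3 -m inch '[[0,0,0,0,0,0],[0,0,0,0,0,0],[0,0,0,0,0,0],[0,0,0,0,0,0]]' 3.6 && python3 -m inch '[[0,0,-2,0,0,0],[0,0,-4,0,0,0],[0,0,-4,0,0,0],[0,0,-4,0,0,0],[0,0,0,0,0,0]]' 6; python3 go.py cross 32 120 -11;
```

```text
time_s: 9.0
tool_pos: [0.3978, -0.1631, 0.0797]
eef_rot: [3.108, -0.454, 0.001]
force: [-4.7, 2.6, 19.3]
gripper_width: 0.0171
finger_force: 42.9
time_s: 9.4
tool_pos: [0.3979, -0.1632, 0.0776]
eef_rot: [-3.109, 0.454, 0.0]
force: [0.3, -0.4, 0.5]
gripper_width: 0.0363
finger_force: 0.0
time_s: 9.9
tool_pos: [0.401, -0.165, 0.2227]
eef_rot: [3.104, -0.453, 0.017]
force: [-0.7, -0.6, 0.4]
gripper_width: 0.06
finger_force: 0.0
t 9.9 at mm [ 401.  -165.   222.7] target [482.9 -36.8 120. ] F [-0.7 -0.6  0.4] grip 60.0
shift first cm [  4.06 -14.66  10.28] turn [ 0.004 -0.011 -0.098] | shift after turn [  5.59 -14.15  10.27]
```

```bash
python3 -m inch '[[1.02,-3.66,0,0,0,0],[1.02,-3.66,0,0,0,0],[1.02,-3.66,0,0,0,0],[1,-3.66,0,0,0,0],[0,0,4,0,0,-0.098],[0,0,4,0,0,0],[0,0,2,0,0,0],[0,0,0,0,0,0],[0,0,0,0,0,0]]' ; python3 go.py cross 32 39 -11; python3 ov.py pics/o2.png cap_block 426.4 -171 2 -16.6 wall_arm 426.4 -171 42 -16.6; python3 -c "
from h import *
for c in('top','scene'):
    ctrl.grab_frame(c)
    for d in ctrl.silhouettes(c,'wall_arm')[:2]: print(c,d['conf'],d['xy'],d['mask'].sum(),fit(c,'wall_arm',d['mask'],.042))"
```

```text
time_s: 10.8
tool_pos: [0.4787, -0.0345, 0.1174]
eef_rot: [-3.127, 0.301, 0.002]
force: [0.4, 0.6, 0.9]
gripper_width: 0.0601
finger_force: 0.0
t 10.8 at mm [478.7 -34.5 117.4] target [482.9 -36.8  39. ] F [0.4 0.6 0.9] grip 60.1
shift first cm [0.47 0.14 7.84] turn [ 0.     0.001 -0.   ] | shift after turn [0.46 0.14 7.84]
top 0.92 [380.2, 206.9] 539 (array([ 426.66036134, -171.53317157,  -16.20210467]), np.float64(0.06033467810762996))
scene 0.67 [350.7, 169.0] 620 (array([ 424.00292304, -169.59497265,  -16.65797848]), np.float64(0.0344114720495892))
```

View pics/o2.png

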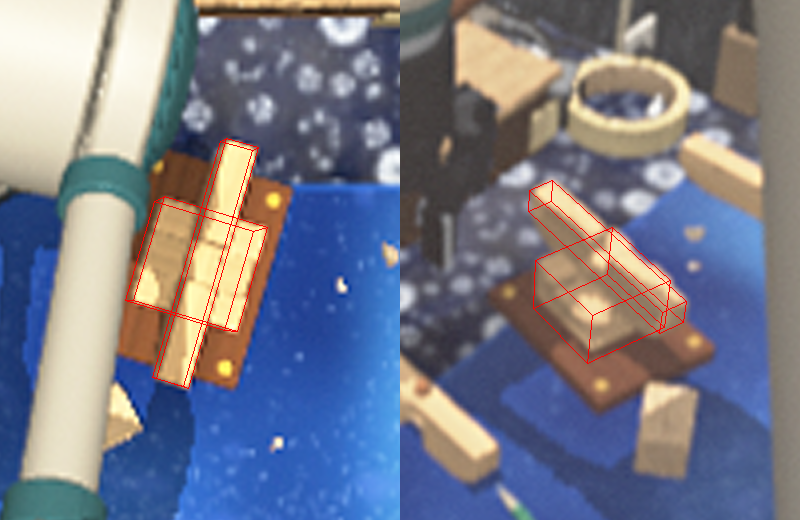

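The wall arm lies home in the long channel, and the overlay matches in both views. Now the cross arm.

```bash
python3 -m inch '[[0.47,0.14,0,0,0,0],[0,0,2.5,0,0,0],[0,0,2.5,0,0,0],[0,0,1.6,0,0,0],[0,0,1.2,0,0,0],[0,0,0,0,0,0],[0,0,0,0,0,0]]' && python3 -m inch '[[0,0,0,0,0,0],[0,0,0,0,0,0],[0,0,0,0,0,0],[0,0,0,0,0,0],[0,0,0,0,0,0],[0,0,0,0,0,0],[0,0,0,0,0,0],[0,0,0,0,0,0]]' 1 40 && python3 go.py cross 32 39 -11 && python3 -m inch '[[0,0,-1,0,0,0],[0,0,-3,0,0,0],[0,0,-4,0,0,0],[0,0,-4,0,0,0],[0,0,-2,0,0,0],[0,0,0,0,0,0]]'; python3 go.py cap 32 130 73.4 73.4
```

```text
time_s: 11.8
tool_pos: [0.4836, -0.037, 0.0401]
eef_rot: [3.127, -0.302, 0.001]
force: [0.6, -1.0, 0.8]
gripper_width: 0.0597
finger_force: 0.0
time_s: 12.6
tool_pos: [0.4837, -0.037, 0.0405]
eef_rot: [3.127, -0.301, 0.002]
force: [-0.2, 1.0, 6.7]
gripper_width: 0.0169
finger_force: 41.4
t 12.6 at mm [483.7 -37.   40.5] target [482.9 -36.8  39. ] F [-0.2  1.   6.7] grip 16.9
shift first cm [-0.08 -0.    0.15] turn [ 0.    -0.002 -0.   ] | shift after turn [-0.08 -0.    0.15]
time_s: 13.2
tool_pos: [0.4851, -0.0372, 0.1833]
eef_rot: [3.126, -0.301, 0.012]
force: [1.2, 0.0, 0.1]
gripper_width: 0.017
finger_force: 40.6
t 13.2 at mm [485.1 -37.2 183.3] target [ 435.5 -140.3  130. ] F [1.2 0.  0.1] grip 17.0
shift first cm [-2.93 11.07  5.31] turn [ 0.006 -0.006 -1.473] | shift after turn [-11.3   -1.8    5.33]
```

```bash
python3 -m inch '[[0,0,0,0,0,-0.1473],[0,0,0,0,0,-0.1473],[0,0,0,0,0,-0.1473],[0,0,0,0,0,-0.1473],[0,0,0,0,0,-0.1473],[0,0,0,0,0,-0.1473],[0,0,0,0,0,-0.1473],[0,0,0,0,0,-0.1473],[0,0,0,0,0,-0.1473],[0,0,0,0,0,-0.1473]]' && python3 -m inch '[[-2.2,-0.35,0,0,0,0],[-3,-0.5,0,0,0,0],[-3,-0.5,0,0,0,0],[-3,-0.5,0,0,0,0],[0,0,2.5,0,0,0],[0,0,2.5,0,0,0],[0,0,0,0,0,0],[0,0,0,0,0,0]]' ; python3 go.py cap 32 130 73.4 73.4
```

```text
time_s: 14.2
tool_pos: [0.4819, -0.0365, 0.1782]
eef_rot: [-2.511, -1.883, 0.003]
force: [-0.5, -0.8, 1.2]
gripper_width: 0.0169
finger_force: 40.6
time_s: 15.0
tool_pos: [0.4325, -0.1384, 0.129]
eef_rot: [-2.517, -1.876, 0.002]
force: [0.6, 0.2, -0.8]
gripper_width: 0.0166
finger_force: 40.6
t 15.0 at mm [ 432.5 -138.4  129. ] target [ 435.5 -140.3  130. ] F [ 0.6  0.2 -0.8] grip 16.6
shift first cm [-0.1   0.34 -0.1 ] turn [-0.003 -0.    -0.   ] | shift after turn [-0.1   0.34 -0.1 ]
```

```bash
python3 -m inch '[[-0.1,0.34,0,0,0,0],[0,0,0.8,0,0,0],[0,0,0,0,0,0],[0,0,0,0,0,0]]' ; python3 go.py cap 32 80.5 73.4 73.4; python3 ov.py pics/o3.png cap_block 426.4 -171 2 -16.6 wall_arm 426.4 -171 42 -16.6 cross_arm 426.4 -171 83 73.4;python3 -c "
from h import *
for c in('top','scene'):
    ctrl.grab_frame(c)
    for d in ctrl.silhouettes(c,'cross_arm')[:2]: print(c,d['conf'],d['xy'],d['mask'].sum(),fit(c,'cross_arm',d['mask'],.083))"
```

```text
time_s: 15.4
tool_pos: [0.4363, -0.1406, 0.1219]
eef_rot: [2.519, 1.878, -0.0]
force: [-0.0, 0.4, 0.1]
gripper_width: 0.0171
finger_force: 40.6
t 15.4 at mm [ 436.3 -140.6  121.9] target [ 435.5 -140.3   80.5] F [-0.   0.4  0.1] grip 17.1
shift first cm [ 0.01 -0.08  4.14] turn [-0.  0.  0.] | shift after turn [ 0.01 -0.08  4.14]
scene 0.85 [360.2, 154.6] 356 (array([ 425.20233037, -169.63797789,   75.08700101]), np.float64(0.6597118598347054))
```

View pics/o3.png

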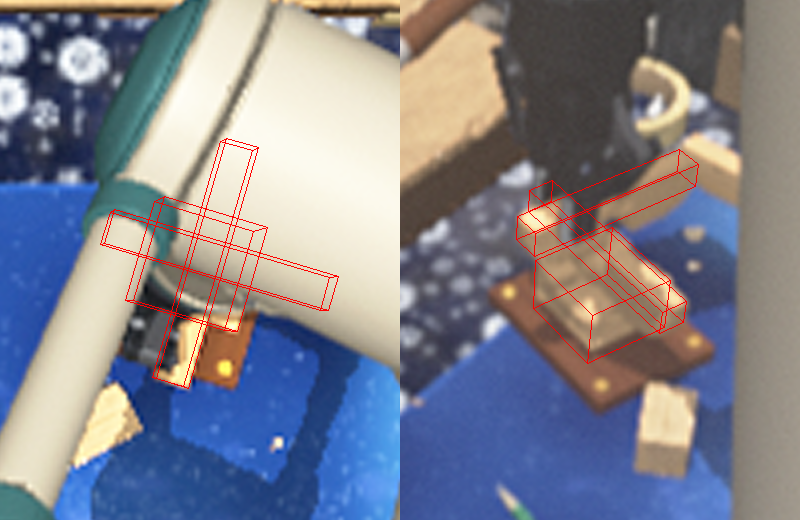

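The cross arm's near end at (530,215) fits its overlay. Lowering in small steps while watching the force.

```bash
python3 -m inch '[[0,-0.08,0.4,0,0,0],[0,0,0.3,0,0,0],[0,0,0.3,0,0,0],[0,0,0.3,0,0,0],[0,0,0,0,0,0],[0,0,0,0,0,0]]' ; python3 -m inch '[[0,0,0.3,0,0,0],[0,0,0.3,0,0,0],[0,0,0.3,0,0,0],[0,0,0,0,0,0],[0,0,0,0,0,0]]' ;  python3 go.py cap 32 80.5 73.4 73.4
```

```text
time_s: 16.3
tool_pos: [0.4355, -0.1405, 0.1087]
eef_rot: [-2.519, -1.877, 0.0]
force: [0.1, 0.2, -1.2]
gripper_width: 0.0169
finger_force: 40.6
time_s: 16.8
tool_pos: [0.4355, -0.1405, 0.0997]
eef_rot: [-2.519, -1.877, 0.0]
force: [-0.3, 0.8, -0.2]
gripper_width: 0.0169
finger_force: 40.6
t 16.8 at mm [ 435.5 -140.5   99.7] target [ 435.5 -140.3   80.5] F [-0.3  0.8 -0.2] grip 16.9
shift first cm [0.02 0.   1.92] turn [-0.  0. -0.] | shift after turn [0.02 0.   1.92]
```

```bash
python3 -m inch '[[0,0,0.3,0,0,0],[0,0,0.3,0,0,0],[0,0,0.2,0,0,0],[0,0,0,0,0,0],[0,0,0,0,0,0]]' ; python3 -m inch '[[0,0,0.3,0,0,0],[0,0,0.3,0,0,0],[0,0,0.2,0,0,0],[0,0,0,0,0,0],[0,0,0,0,0,0]]' ;  python3 go.py cap 32 80.5 73.4 73.4
```

```text
time_s: 17.3
tool_pos: [0.4355, -0.1406, 0.0917]
eef_rot: [-2.519, -1.877, 0.0]
force: [0.3, 1.1, -1.2]
gripper_width: 0.0172
finger_force: 40.6
time_s: 17.8
tool_pos: [0.4355, -0.1405, 0.0837]
eef_rot: [-2.519, -1.877, 0.0]
force: [-0.7, 0.7, -0.2]
gripper_width: 0.017
finger_force: 40.6
t 17.8 at mm [ 435.5 -140.5   83.7] target [ 435.5 -140.3   80.5] F [-0.7  0.7 -0.2] grip 17.0
shift first cm [ 0.02 -0.    0.32] turn [-0.  0. -0.] | shift after turn [ 0.02 -0.    0.32]
```

```bash
python3 -m inch '[[0,0,0.15,0,0,0],[0,0,0.15,0,0,0],[0,0,0.1,0,0,0],[0,0,0,0,0,0],[0,0,0,0,0,0]]' ; python3 -m inch '[[0,0,0,0,0,0],[0,0,0,0,0,0],[0,0,0,0,0,0],[0,0,0,0,0,0]]' 3.6 && python3 -m inch '[[0,0,-2,0,0,0],[0,0,-4,0,0,0],[0,0,-4,0,0,0],[0,0,-4,0,0,0],[0,0,0,0,0,0]]' ; python3 go.py bb 0 120 43
```

```text
time_s: 18.3
tool_pos: [0.4357, -0.1406, 0.0806]
eef_rot: [2.519, 1.877, 0.0]
force: [-1.3, 0.8, 6.8]
gripper_width: 0.0172
finger_force: 41.6
time_s: 18.7
tool_pos: [0.4355, -0.1405, 0.0796]
eef_rot: [-2.519, -1.877, 0.0]
force: [-0.4, -0.1, 0.1]
gripper_width: 0.0362
finger_force: 0.0
time_s: 19.2
tool_pos: [0.4387, -0.1421, 0.225]
eef_rot: [2.511, 1.871, 0.008]
force: [0.6, 0.8, -0.2]
gripper_width: 0.036
finger_force: 0.0
t 19.2 at mm [ 438.7 -142.1  225. ] target [484. 256. 120.] F [ 0.6  0.8 -0.2] grip 36.0
shift first cm [39.46 -7.17 10.34] turn [ 0.012 -0.001  0.53 ] | shift after turn [ 30.46 -26.03  10.5 ]
```

```bash
python3 -m inch '[[3.95,-0.72,0,0,0,0],[3.95,-0.72,0,0,0,0],[3.95,-0.72,0,0,0,0],[3.95,-0.72,0,0,0,0],[3.95,-0.72,0,0,0,0],[3.95,-0.72,0,0,0,0],[3.95,-0.72,0,0,0,0],[3.95,-0.72,0,0,0,0],[3.95,-0.72,0,0,0,0],[3.95,-0.72,0,0,0,0]]' 7.5; python3 -m inch '[[0,0,3,0,0,0.1325],[0,0,3,0,0,0.1325],[0,0,3,0,0,0.1325],[0,0,0,0,0,0.1325],[0,0,0,0,0,0],[0,0,0,0,0,0]]' ;  python3 go.py bb 0 37 43;  python3 ov.py pics/o4.png  wall_arm 426.4 -171 42 -16.6 cross_arm 426.4 -171 42 73.4; python3 -c "
from h import *
for c in('top','scene'):
    ctrl.grab_frame(c)
    for d in ctrl.silhouettes(c,'cross_arm')[:1]: print(c,d['conf'],d['xy'],d['mask'].sum(),fit(c,'cross_arm',d['mask'],.042,1.28))"
```

```text
time_s: 20.2
tool_pos: [0.479, 0.2601, 0.2186]
eef_rot: [-2.519, -1.877, 0.002]
force: [1.0, -0.5, 0.3]
gripper_width: 0.0747
finger_force: 0.0
time_s: 20.8
tool_pos: [0.4796, 0.2586, 0.1295]
eef_rot: [2.921, 1.156, -0.0]
force: [0.9, -0.4, -0.0]
gripper_width: 0.0749
finger_force: 0.0
t 20.8 at mm [479.6 258.6 129.5] target [484. 256.  37.] F [ 0.9 -0.4 -0. ] grip 74.9
shift first cm [0.15 0.49 9.25] turn [0.    0.    0.003] | shift after turn [0.15 0.49 9.25]
top 0.62 [382.7, 207.2] 528 (array([ 427.6969085 , -171.17604104,   74.23487517]), np.float64(0.0038826035668651144))
scene 0.71 [350.9, 165.4] 512 (array([ 426.48517358, -171.16376332,   74.29892737]), np.float64(0.12559375129399994))
```

View pics/o4.png

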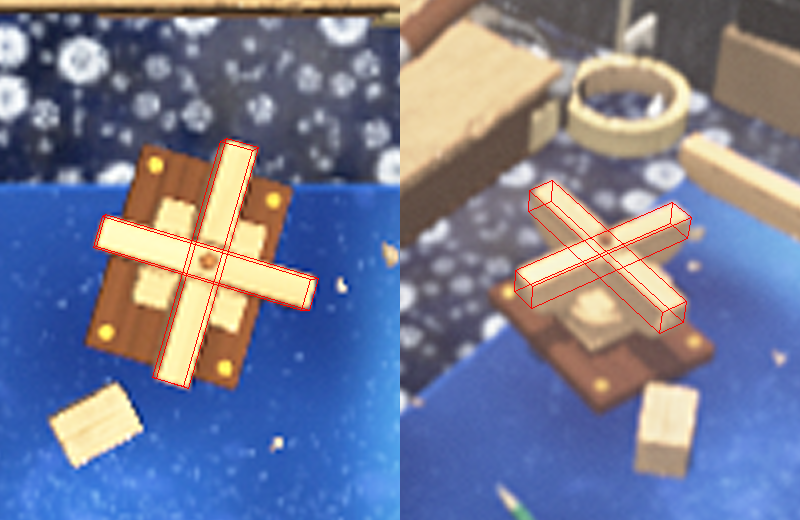

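Both arms are home with their tops flush. The pin shows at (208,260) in the left half, where it should be. Picking the bearing block.

```bash
python3 -m inch '[[0.15,0.49,0,0,0,0],[0,0,3,0,0,0],[0,0,3,0,0,0],[0,0,2,0,0,0],[0,0,1.25,0,0,0],[0,0,0,0,0,0],[0,0,0,0,0,0]]' && python3 -m inch '[[0,0,0,0,0,0],[0,0,0,0,0,0],[0,0,0,0,0,0],[0,0,0,0,0,0],[0,0,0,0,0,0],[0,0,0,0,0,0],[0,0,0,0,0,0],[0,0,0,0,0,0]]' 3 40 && python3 go.py bb 0 37 43 && python3 -m inch '[[0,0,-1,0,0,0],[0,0,-3,0,0,0],[0,0,-4,0,0,0],[0,0,-4,0,0,0],[0,0,-4,0,0,0],[0,0,-2,0,0,0],[0,0,0,0,0,0]]'; python3 go.py cap 0 140 -16.6
```

```text
time_s: 21.8
tool_pos: [0.4846, 0.2561, 0.0377]
eef_rot: [2.923, 1.152, 0.002]
force: [-0.8, -0.3, 0.5]
gripper_width: 0.075
finger_force: 0.0
time_s: 22.6
tool_pos: [0.4848, 0.2564, 0.0386]
eef_rot: [2.923, 1.152, 0.004]
force: [-1.0, 0.0, 6.1]
gripper_width: 0.0428
finger_force: 41.7
t 22.6 at mm [484.8 256.4  38.6] target [484. 256.  37.] F [-1.   0.   6.1] grip 42.8
shift first cm [-0.09 -0.03  0.16] turn [ 0.001 -0.002  0.   ] | shift after turn [-0.09 -0.03  0.16]
time_s: 23.3
tool_pos: [0.4856, 0.2567, 0.2213]
eef_rot: [2.923, 1.152, 0.012]
force: [0.0, 0.4, -1.1]
gripper_width: 0.0429
finger_force: 41.0
t 23.3 at mm [485.6 256.7 221.3] target [ 426.4 -171.   140. ] F [ 0.   0.4 -1.1] grip 42.9
shift first cm [-33.57  27.21   7.97] turn [-1.000e-03 -8.000e-03  1.041e+00] | shift after turn [ 6.55 42.68  8.13]
```

```bash
python3 -m inch '[[-3.36,2.72,0,0,0,0],[-3.36,2.72,0,0,0,0],[-3.36,2.72,0,0,0,0],[-3.36,2.72,0,0,0,0],[-3.36,2.72,0,0,0,0],[-3.36,2.72,0,0,0,0],[-3.36,2.72,0,0,0,0],[-3.36,2.72,0,0,0,0],[-3.36,2.72,0,0,0,0],[-3.36,2.72,0,0,0,0]]'; python3 -m inch '[[0,0,0,0,0,0.13],[0,0,0,0,0,0.13],[0,0,0,0,0,0.13],[0,0,0,0,0,0.13],[0,0,0,0,0,0.13],[0,0,0,0,0,0.13],[0,0,3,0,0,0.13],[0,0,3,0,0,0.13],[0,0,0,0,0,0],[0,0,0,0,0,0]]' ;  python3 go.py cap 0 140 -16.6
```

```text
time_s: 24.3
tool_pos: [0.4223, -0.1732, 0.216]
eef_rot: [-2.921, -1.151, 0.002]
force: [0.9, -0.1, -0.7]
gripper_width: 0.0429
finger_force: 41.0
time_s: 25.3
tool_pos: [0.4231, -0.1716, 0.1566]
eef_rot: [-3.108, 0.448, 0.004]
force: [0.9, -0.2, 0.2]
gripper_width: 0.0429
finger_force: 41.0
t 25.3 at mm [ 423.1 -171.6  156.6] target [ 426.4 -171.   140. ] F [ 0.9 -0.2  0.2] grip 42.9
shift first cm [ 0.3  -0.15  1.66] turn [-0.001  0.003  0.003] | shift after turn [ 0.3  -0.16  1.66]
```

```bash
python3 -m inch '[[0.43,-0.15,0,0,0,0],[0,0,1.2,0,0,0],[0,0,1.2,0,0,0],[0,0,0.5,0,0,0],[0,0,0,0,0,0],[0,0,0,0,0,0]]';  python3 go.py cap 0 114 -16.6;python3 ov.py pics/o5.png  cross_arm 426.4 -171 42 73.4 bearing_block 426.4 -171 89.5 -16.6; python3 -c "
from h import *
for c in('top','scene'):
    ctrl.grab_frame(c)
    for d in ctrl.silhouettes(c,'bearing_block')[:2]: print(c,d['conf'],d['xy'],d['mask'].sum(),fit(c,'bearing_block',d['mask'],.0895,-.29))"
```

```text
time_s: 25.9
tool_pos: [0.4291, -0.1722, 0.1291]
eef_rot: [3.108, -0.452, 0.002]
force: [1.3, 0.8, -0.2]
gripper_width: 0.0429
finger_force: 41.0
t 25.9 at mm [ 429.1 -172.2  129.1] target [ 426.4 -171.   114. ] F [ 1.3  0.8 -0.2] grip 42.9
shift first cm [-0.3  -0.04  1.51] turn [ 0.    -0.002  0.001] | shift after turn [-0.29 -0.04  1.51]
scene 0.58 [358.3, 149.1] 302 (array([ 421.15891558, -178.21070018,   33.32557884]), np.float64(0.178520820398615))
```

View pics/o5.png

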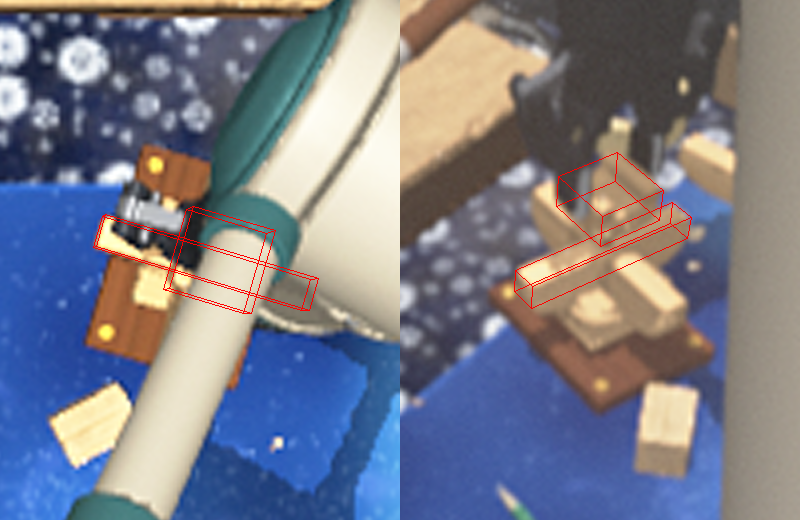

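The held block hangs over the pin, within a couple of mm of its overlay at (610,200). Lowering.

```bash
python3 -m inch '[[-0.13,-0.03,0.3,0,0,0],[0,0,0.3,0,0,0],[0,0,0.2,0,0,0],[0,0,0,0,0,0],[0,0,0,0,0,0]]';  python3 go.py cap 0 114 -16.6; python3 -m inch '[[0,0,0.2,0,0,0],[0,0,0.2,0,0,0],[0,0,0,0,0,0],[0,0,0,0,0,0]]'
```

```text
time_s: 26.7
tool_pos: [0.4272, -0.1712, 0.1202]
eef_rot: [-3.109, 0.453, 0.0]
force: [-0.2, -0.6, -0.2]
gripper_width: 0.0431
finger_force: 41.0
t 26.7 at mm [ 427.2 -171.2  120.2] target [ 426.4 -171.   114. ] F [-0.2 -0.6 -0.2] grip 43.1
shift first cm [-0.08  0.    0.62] turn [0.    0.    0.001] | shift after turn [-0.08  0.    0.62]
time_s: 27.1
tool_pos: [0.4272, -0.1712, 0.1162]
eef_rot: [-3.109, 0.453, 0.0]
force: [0.1, -0.7, 0.1]
gripper_width: 0.0429
finger_force: 41.0
```

```bash
python3 -m inch '[[0,0,0.15,0,0,0],[0,0,0.1,0,0,0],[0,0,0.05,0,0,0],[0,0,0,0,0,0],[0,0,0,0,0,0]]'; python3 -m inch '[[0,0,0,0,0,0],[0,0,0,0,0,0],[0,0,0,0,0,0]]' 6.2 && python3 -m inch '[[0,0,-2,0,0,0],[0,0,-4,0,0,0],[0,0,-4,0,0,0],[0,0,-2,0,0,0],[0,0,0,0,0,0]]'; python3 go.py top 0 120 -3
```

```text
time_s: 27.6
tool_pos: [0.4274, -0.1713, 0.1144]
eef_rot: [3.108, -0.452, 0.001]
force: [-1.9, 1.2, 7.6]
gripper_width: 0.0428
finger_force: 42.0
time_s: 27.9
tool_pos: [0.4272, -0.1712, 0.1131]
eef_rot: [-3.109, 0.453, 0.0]
force: [-0.4, 0.3, -0.8]
gripper_width: 0.0617
finger_force: 0.0
time_s: 28.4
tool_pos: [0.429, -0.1722, 0.2363]
eef_rot: [3.106, -0.452, 0.01]
force: [0.8, 0.3, 0.4]
gripper_width: 0.0621
finger_force: 0.0
t 28.4 at mm [ 429.  -172.2  236.3] target [ 399.4 -341.   120. ] F [0.8 0.3 0.4] grip 62.1
shift first cm [ 1.89 17.   11.67] turn [ 0.003 -0.007 -0.237] | shift after turn [-2.07 17.01 11.63]
```

```bash
python3 -m inch '[[0.47,4.25,0,0,0,0],[0.47,4.25,0,0,0,0],[0.47,4.25,0,0,0,0],[0.47,4.25,0,0,0,0],[0,0,4,0,0,-0.12],[0,0,4,0,0,-0.117],[0,0,2,0,0,0],[0,0,0,0,0,0],[0,0,0,0,0,0]]'; python3 go.py top 0 38 -3;python3 ov.py pics/o6.png  cross_arm 426.4 -171 42 73.4 bearing_block 426.4 -171 76 -16.6; python3 -c "
from h import *
for c in('top','scene'):
    ctrl.grab_frame(c)
    for d in ctrl.silhouettes(c,'bearing_block')[:2]: print(c,d['conf'],d['xy'],d['mask'].sum(),fit(c,'bearing_block',d['mask'],.076,-.29))"
```

```text
time_s: 29.3
tool_pos: [0.3965, -0.3393, 0.1326]
eef_rot: [-3.139, 0.082, 0.002]
force: [0.1, -0.3, 0.2]
gripper_width: 0.0617
finger_force: 0.0
t 29.3 at mm [ 396.5 -339.3  132.6] target [ 399.4 -341.    38. ] F [ 0.1 -0.3  0.2] grip 61.7
shift first cm [0.31 0.17 9.45] turn [-0.001  0.001 -0.   ] | shift after turn [0.3  0.16 9.46]
top 0.9 [384.1, 209.1] 468 (array([ 428.83968369, -171.67710527,  -16.34514115]), np.float64(0.006236946740438711))
scene 0.78 [355.6, 156.7] 412 (array([ 425.65655073, -167.24377754,  -15.81194548]), np.float64(0.01981252071466383))
```

View pics/o6.png

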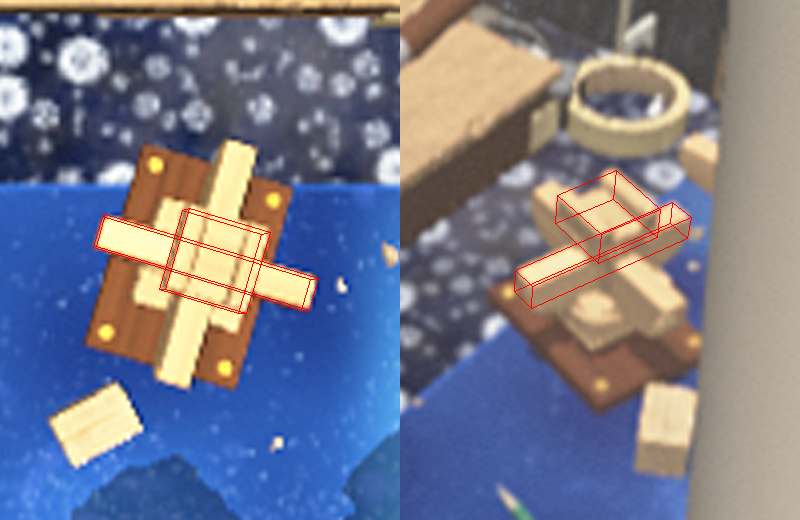

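The bearing block is seated with its channel along the wall arm, and the overlay fits at (215,260) on the left and (608,215) on the right. Picking the top arm.

```bash
python3 -m inch '[[0.3,0.17,0,0,0,0],[0,0,3,0,0,0],[0,0,3,0,0,0],[0,0,2,0,0,0],[0,0,1.45,0,0,0],[0,0,0,0,0,0],[0,0,0,0,0,0]]' && python3 -m inch '[[0,0,0,0,0,0],[0,0,0,0,0,0],[0,0,0,0,0,0],[0,0,0,0,0,0],[0,0,0,0,0,0],[0,0,0,0,0,0],[0,0,0,0,0,0],[0,0,0,0,0,0]]' 1 40 && python3 go.py top 0 38 -3 && python3 -m inch '[[0,0,-1,0,0,0],[0,0,-3,0,0,0],[0,0,-4,0,0,0],[0,0,-4,0,0,0],[0,0,-4,0,0,0],[0,0,-1,0,0,0],[0,0,0,0,0,0]]'; python3 go.py cap 0 160 -16.6
```

```text
time_s: 30.3
tool_pos: [0.4001, -0.3417, 0.0391]
eef_rot: [3.14, -0.082, 0.001]
force: [-0.4, -0.3, 0.4]
gripper_width: 0.0618
finger_force: 0.0
time_s: 31.1
tool_pos: [0.4001, -0.3419, 0.0398]
eef_rot: [3.139, -0.082, 0.002]
force: [-0.2, 0.3, 6.3]
gripper_width: 0.017
finger_force: 39.8
t 31.1 at mm [ 400.1 -341.9   39.8] target [ 399.4 -341.    38. ] F [-0.2  0.3  6.3] grip 17.0
shift first cm [-0.08 -0.09  0.18] turn [ 0.001 -0.001  0.   ] | shift after turn [-0.08 -0.09  0.18]
time_s: 31.8
tool_pos: [0.4002, -0.342, 0.2108]
eef_rot: [3.137, -0.082, 0.005]
force: [-0.6, 0.3, -0.6]
gripper_width: 0.0171
finger_force: 39.2
t 31.8 at mm [ 400.2 -342.   210.8] target [ 426.4 -171.   160. ] F [-0.6  0.3 -0.6] grip 17.1
shift first cm [  1.71 -17.23   5.04] turn [ 0.003 -0.003  0.238] | shift after turn [ -2.38 -17.13   5.08]
```

```bash
python3 -m inch '[[0.43,-4.3,0,0,0,0],[0.43,-4.3,0,0,0,0],[0.43,-4.3,0,0,0,0],[0.43,-4.3,0,0,0,0],[0,0,0,0,0,0.12],[0,0,0,0,0,0.118],[0,0,2.5,0,0,0],[0,0,2,0,0,0],[0,0,0,0,0,0],[0,0,0,0,0,0]]'; python3 go.py cap 0 155 -16.6
```

```text
time_s: 32.8
tool_pos: [0.4249, -0.17, 0.1626]
eef_rot: [-3.107, 0.454, 0.005]
force: [0.4, -0.6, 0.5]
gripper_width: 0.017
finger_force: 39.4
t 32.8 at mm [ 424.9 -170.   162.6] target [ 426.4 -171.   155. ] F [ 0.4 -0.6  0.5] grip 17.0
shift first cm [0.17 0.05 0.76] turn [-0.001  0.004 -0.001] | shift after turn [0.17 0.05 0.76]
```

```bash
python3 -m inch '[[0.27,0.04,0.7,0,0,0],[0,0,0.4,0,0,0],[0,0,0,0,0,0],[0,0,0,0,0,0]]'; python3 go.py cap 0 134.5 -16.6; python3 -m inch '[[0,0,0.3,0,0,0],[0,0,0.3,0,0,0],[0,0,0.2,0,0,0],[0,0,0,0,0,0],[0,0,0,0,0,0]]'; python3 go.py cap 0 134.5 -16.6
```

```text
time_s: 33.2
tool_pos: [0.4283, -0.1717, 0.1529]
eef_rot: [3.108, -0.454, 0.0]
force: [-0.6, -0.4, -1.3]
gripper_width: 0.0169
finger_force: 39.4
t 33.2 at mm [ 428.3 -171.7  152.9] target [ 426.4 -171.   134.5] F [-0.6 -0.4 -1.3] grip 16.9
shift first cm [-0.21 -0.02  1.84] turn [ 0. -0. -0.] | shift after turn [-0.21 -0.02  1.84]
time_s: 33.7
tool_pos: [0.4283, -0.1717, 0.1447]
eef_rot: [3.109, -0.454, -0.0]
force: [0.3, -0.1, -0.2]
gripper_width: 0.0169
finger_force: 39.4
t 33.7 at mm [ 428.3 -171.7  144.7] target [ 426.4 -171.   134.5] F [ 0.3 -0.1 -0.2] grip 16.9
shift first cm [-0.2  -0.01  1.02] turn [ 0.     0.    -0.001] | shift after turn [-0.2  -0.01  1.02]
```

```bash
python3 -m inch '[[0,0,0.2,0,0,0],[0,0,0.2,0,0,0],[0,0,0.2,0,0,0],[0,0,0,0,0,0],[0,0,0,0,0,0]]'; python3 -m inch '[[0,0,0.1,0,0,0],[0,0,0.1,0,0,0],[0,0,0,0,0,0],[0,0,0,0,0,0]]'
```

```text
time_s: 34.2
tool_pos: [0.4283, -0.1717, 0.1387]
eef_rot: [3.109, -0.454, -0.0]
force: [-0.1, -0.7, -1.0]
gripper_width: 0.0173
finger_force: 39.4
time_s: 34.6
tool_pos: [0.4283, -0.1717, 0.1368]
eef_rot: [3.109, -0.454, -0.0]
force: [-0.4, -0.6, 0.3]
gripper_width: 0.0167
finger_force: 39.4
```

```bash
python3 -m inch '[[0,0,0.1,0,0,0],[0,0,0.1,0,0,0],[0,0,0.05,0,0,0],[0,0,0,0,0,0],[0,0,0,0,0,0]]'
```

```text
time_s: 35.1
tool_pos: [0.4284, -0.1717, 0.1348]
eef_rot: [3.108, -0.454, 0.001]
force: [-0.9, 1.0, 5.5]
gripper_width: 0.0172
finger_force: 40.1
```

Contact came at the expected height. Releasing and retreating.

```bash
python3 -m inch '[[0,0,0,0,0,0],[0,0,0,0,0,0],[0,0,0,0,0,0],[0,0,0,0,0,0]]' 3.4 && python3 -m inch '[[0,0,-1.5,0,0,0],[0,0,-3,0,0,0],[0,0,-4,0,0,0],[0,0,-2,0,0,0],[0,4,0,0,0,0],[0,4,0,0,0,0],[0,4,0,0,0,0],[0,4,0,0,0,0],[0,4,0,0,0,0],[0,0,0,0,0,0]]'; python3 ov.py pics/o7.png wall_arm 426.4 -171 42 -16.6 cross_arm 426.4 -171 42 73.4 bearing_block 427 -171.2 76 -16.6 top_arm 427 -171.2 97 -16.6;python3 -c "
from h import *
for c in('top','scene'):
    ctrl.grab_frame(c)
    for d in ctrl.silhouettes(c,'top_arm')[:2]: print(c,d['conf'],d['xy'],d['mask'].sum(),fit(c,'top_arm',d['mask'],.097,-.29))"
```

```text
time_s: 35.5
tool_pos: [0.4282, -0.1717, 0.1341]
eef_rot: [-3.109, 0.454, 0.0]
force: [-0.9, -0.3, 0.5]
gripper_width: 0.0339
finger_force: 0.0
time_s: 36.5
tool_pos: [0.37, -0.3681, 0.239]
eef_rot: [3.104, -0.461, 0.0]
force: [-0.2, 1.5, -0.7]
gripper_width: 0.034
finger_force: 0.0
top 0.63 [388.3, 205.7] 803 (array([ 428.26291911, -172.11864684,  -16.68070707]), np.float64(0.013436755420236169))
scene 0.63 [357.8, 147.4] 685 (array([ 427.21221369, -171.35317134,  -17.33496073]), np.float64(0.029358064236532755))
```

View pics/o7.png

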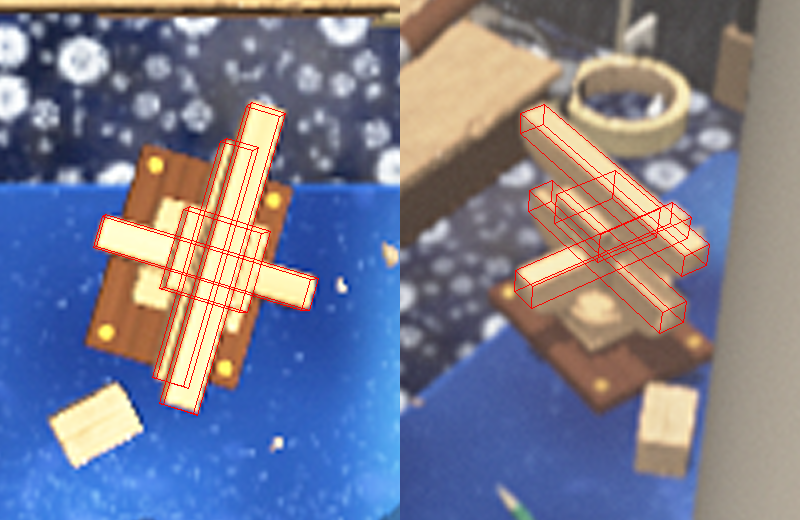

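All four parts fit their home overlays, and the top arm is centred to about 1 mm. Handing in.

```bash
python3 -m inch '[[0,0,0,0,0,0],[0,0,0,0,0,0],[0,0,0,0,0,0],[0,0,0,0,0,0],[0,0,0,0,0,0]]'; python3 -c "
from station import ctrl
print(ctrl.finish_job())"
```

```text
time_s: 37.3
tool_pos: [0.3711, -0.3632, 0.2393]
eef_rot: [3.108, -0.454, 0.0]
force: [0.6, 0.8, -0.0]
gripper_width: 0.0337
finger_force: 0.0
the job is handed in; nothing more can be done
None
```

I assembled the bracket in the required order and handed it in at about 37 s. Both cameras showed every part home and the robot clear of it, but the hand-in returned no verdict.

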